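# Reverse the ratchet and crack the second stud nut loose

### The job

The ratchet stands on the stud nut of the junction block that it has just tightened, and is still set to tighten. Flip its direction lever over to the loosening side, move it to the block's other nut, work the socket down by feel, never forcing it while it is only resting on the nut, until it is fully home on the hex, and swing the handle to back that nut off by at least an eighth of a turn. Leave the ratchet standing on that nut, keep the first nut tight and do not disturb the things lying around.

Things in the scene. Friction and masses are not known exactly. Their poses are not given: they have to be found in the camera images.
- ratchet: half-inch ratchet with 19 mm socket, 0.5 kg, loose. Origin: on the socket's axis at its open mouth (lower end); z up that axis, handle along -x. Socket 27 mm diameter, 36 mm long, six-point opening 19.8 mm across flats, 24 mm deep. The socket follows the handle in the set direction only and slips with light clicks (about 26 degrees apart) the other way. It leans up to 9 degrees on a nut
- ratchet_head (a point): middle of the steel head, on the socket axis 45 mm above the mouth; axes as ratchet. The head is 18 mm high (36 to 54 mm above the mouth), with flat parallel sides 40 mm apart (y = +-20 mm, from x = -30 to 12 mm) to grip; behind it a taper 28 mm wide reaches x = -42 mm, then a 15 mm wide neck. The centre of mass lies 13 mm from the axis towards the handle
- ratchet_grip (a point): middle of the black handle grip, 125 mm from the socket axis and 45 mm above the plane of the mouth; the grip is 24 mm wide, 21 mm high and 105 mm long; axes as ratchet
- lever (a joint): direction lever on the head's top, -0.4 to 0.4 rad, pivot at x = -24.5 mm, y = 0 of the ratchet. -0.4 (as found, tab on the -y side): the handle drives the socket clockwise from above, tightening. +0.4 (tab on the +y side): it drives counterclockwise, loosening. Takes 3 to 5 N at the tab, stays where left, works only near its stops
- lever_tab (a point): middle of the lever's upright steel thumb tab, 12 mm long, 8 mm wide and 12 mm high (its foot 1.8 mm above the head's top face), 26 mm from the lever's pivot, over the socket's axis; its x runs along the tab, away from the pivot. It travels from y = -10 to y = +10 mm on the ratchet. Pushed, the whole ratchet rocks a few degrees on its nut
- block: two-stud junction block screwed to the bench: black nylon base 62 x 176 mm, 24 mm high, copper link bar on it (top at 28 mm), two steel studs 100 mm apart along its y axis, 12 mm thick, ending 51.5 mm above the bench, each with a tall 19 mm collar nut. Origin on the bench under its middle
- stud_a: the stud with the nut on which the ratchet stands at the start (either end of the block). Origin on its axis on the upper face of the link bar
- stud_b: the other stud, with the nut to be loosened. Origin on its axis on the link bar, 28 mm above the bench. Nut: collar 27 mm diameter, 3 mm thick; on it a hex 19 mm across flats, 15 mm tall, upper edge chamfered; the stud ends 5.5 mm above it. How the corners of hex and socket point is not measured: the socket goes on only where they agree within about 4 degrees (every 60); else its mouth stays 12 to 15 mm too high (15 when it is also off centre)
- seat_a (a point): upper face of the collar of the nut on stud_a, on its axis: where the socket's mouth rests when it is home
- seat_b (a point): the same on stud_b, 31 mm above the bench; z up. When the socket only rests on the hex, turning the handle counterclockwise (lever set to loosen) under a light press turns the socket until it drops on
- nut_a (a joint): turn of the nut on stud_a from where it was found; positive is counterclockwise from above (loosening)
- nut_b (a joint): turn of the nut on stud_b from where it was found; positive is counterclockwise from above (loosening). It gives way at 0.5 N m (4 N at the middle of the grip) and resists evenly from then on; up to 0.3 rad of the swing is lost in play and give
- lug: copper ring lug, 60 mm long, 11 mm high, loose on the bench
- brush: blue nylon terminal brush, 160 mm long, 20 mm high, loose on the bench
- protector: squat black rubber post protector, 38 mm diameter, 28 mm high, loose on the bench
- wingnut: zinc wing nut, 40 mm across the wings, 20 mm high, loose on the bench
- clamp: brass battery post clamp, 52 mm long, 18 mm high, loose on the bench
- spare_socket: plain steel socket, 25 mm diameter, 34 mm high, standing on the bench
- washer: thick steel washer, 28 mm diameter, 4.5 mm high, loose on the bench
Mind the look-alikes: they are no part of the job. What is shaped like the ratchet but green or purple is not meant.

How it is judged:
By the outcome, as a careful person would: the job done as asked, in the order asked, and still so for the second after the job is handed in, with the robot touching nothing.
It also fails if it takes over 72 s, if anything falls off the work surface, if the arm or the gripper's body presses on something with over 40 N, if the wrist force passes 120 N, or if a joint passes its speed limit or range.

### The arm

A 6-joint arm with a two-finger parallel gripper is mounted at the origin on the work surface. World frame = base frame: x ahead of the robot, y to its left, z up, the work surface at z = 0. Lengths are in mm, angles in rad, forces in N, time in s.
With the tool pointing down it reaches from about 325 to 1000 mm from the base axis. Payload 5.1 kg.
Tool frame: the origin (TCP) lies between the finger pads; the fingertips stand 19 mm ahead of it and the grasp point (between the pads) is the TCP; z points along the fingers, y is the line along which they close (so a half turn about z gives the same grasp; the last joint's range is limited). The gripper opens to 85 mm and grips with 20 to 120 N. Pads are 22 mm wide; open, the fingers measure 114 mm over their backs; the gripper's body (76 mm by 85 mm) begins 54 mm behind the grasp point. The pads swing forward as they close: fully open they stand 13 mm farther back than shut.
Start: joints at [1.189, 0.124, 1.65, -0, 1.367, -0.083], TCP at [191.364, 621.18, 250.322] pointing down, gripper open.
Joint ranges: [-2.61, 2.61], [-1.02, 2.33], [0.03, 2.71], [-1.35, 4.49], [0.32, 2.68], [-2.91, 2.91]. Speed limits (rad/s): [2.57, 2.57, 3.14, 3.14, 3.14, 3.14].

### API

Orientations are given as a rotation vector (axis times angle).
In Python, from rig import ctrl gives the robot as it stands.
- The arm moves only by the tool carry_out, never from a script. Its argument "commands" is text: rows parted by semicolons, each of 4 numbers parted by spaces: the shift along the world's x, y, z in cm, then the turn about the world's z in degrees. In form: x y z twist; .... A call has exactly 8 rows; each row is the pose to reach, as a shift and turn from the pose commanded when the call began; what a row does not reach only later rows make up. A row lasts 1/10 s, in which the tool goes at most 50 mm and 8.59 degrees, less where a joint would pass 70% of its speed; a pose out of reach is approached as far as the arm can. A call with a gripper value outside its range is refused whole. "jaw" is the opening, from 0 (shut) to 1 (fully open), set as the call begins (left out, the last holds). The fingers move at their own pace and stop on an object; "grip_force" is the grip in N (left out, the last holds). Time passes only in rows, so rows that repeat a pose let the fingers close, or fill a call up. It gives the time, the measured TCP pose, the force, the opening and the grip force at its end, in the units of the state.
- ctrl.state(): the state, without advancing time (a new reading comes with each control period).
- ctrl.capture(name): name is "side" or "top"; returns the picture (480x640x3 uint8, red, green, blue); there is no depth.
- ctrl.camera_info(name): a dict with "fx", "fy", "cx", "cy" (pixels), "rvec" (rotation vector, rad) and "tvec" (3), from world to camera coordinates, as OpenCV has them. Camera axes: x right, y down, z forward; pixel columns grow to the right and rows downward; lengths in mm; the calibration is good to about 2 mm. A picture is of the moment at which its call begins. camera_info takes no time and is no camera call.
- ctrl.job_done(): hands the job in; it is judged then, once.
The state is a dict: "clock": time; "joints": joint angles; "dq": joint speeds; "effort": joint torques, N m; "tcp_pos": TCP position; "tcp_rot": TCP orientation; "ft_force": force on the tool from outside, world axes, zero at the start; "ft_torque": the same for the moment, N m; "finger_gap": opening from 0.0 (shut) to 1.0 (fully open); "finger_force": force on a finger pad.
Only numpy, scipy, OpenCV 4.12 (cv2) and the standard library are available. Lean on these libraries where they do the work, as an engineer would, in place of code of your own. Each camera call takes 0.05 s, during which the arm holds its last target. There are 200 camera calls.

## Working session

There is one attempt and no reset: what is moved stays moved. The work goes in short steps, Python scripts to look and compute and a tool call to move; the robot and the scene stay as the last step left them, time stands still between calls to the robot, and variables do not carry over. Pictures are saved under pics/ and viewed, at most 10 in all, crops included, and the job is handed in when it is done.

Besides the shell and the picture viewer there is one more tool, called as name(argument=value, ...), one argument or row to a line, values as JSON. carry_out: Moves the arm, as the interface text tells. Its arguments: {"type":"object","properties":{"commands":{"type":"string"},"jaw":{"type":"number"},"grip_force":{"type":"number"}},"required":["commands"]}

```bash
ls; mkdir -p pics
python3 - <<'E'
from rig import ctrl
import cv2,numpy as np
for n in("top","side"):
    im=ctrl.capture(n); cv2.imwrite(f"pics/{n}0.png",im[:,:,::-1]); i=ctrl.camera_info(n)
    print(n,i)
    R=cv2.Rodrigues(np.array(i["rvec"]))[0]; print(-R.T@np.array(i["tvec"]))
print(ctrl.state())
E
```

```text
pics
top {'fx': 462.9231517559691, 'fy': 462.9231517559691, 'cx': 323.4205158384248, 'cy': 243.5390736325599, 'rvec': array([ 2.13372129, -2.14396911,  0.18511616]), 'tvec': array([-132.19609568,  470.49541045, 1265.63111648])}
[ 255.54350016 -123.91271931 1326.65256171]
side {'fx': 620.0870311986242, 'fy': 620.0870311986242, 'cx': 311.80814067579007, 'cy': 236.08233874395492, 'rvec': array([ 0.09806063, -2.92110692,  1.09455644]), 'tvec': array([ 416.73486694,  184.76396907, 1430.64760613])}
[ 366.23342028  826.75620515 1198.70993391]
{'clock': 0.1, 'joints': array([ 1.18941561e+00,  1.24442229e-01,  1.65150891e+00, -8.34209029e-06,
        1.36750193e+00, -8.25815304e-02]), 'dq': array([ 1.47582410e-03, -1.45558826e-03, -3.13794488e-03, -1.47608944e-03,
       -6.08908170e-05,  6.56237231e-04]), 'effort': array([-1.69111036e-05, -4.24929070e+01, -3.66652036e+01, -1.51603117e-04,
        3.92781352e-03,  1.04007512e-06]), 'tcp_pos': array([191.1723552 , 620.72376703, 249.19125902]), 'tcp_rot': array([-4.67543294e-01, -3.10618130e+00,  2.84662351e-03]), 'ft_force': array([0.55154463, 0.23974456, 0.44742734]), 'ft_torque': array([ 0.03609546,  0.00837281, -0.0329222 ]), 'finger_force': 0.0, 'finger_gap': 1.0018988637605024}
```

View pics/top0.png

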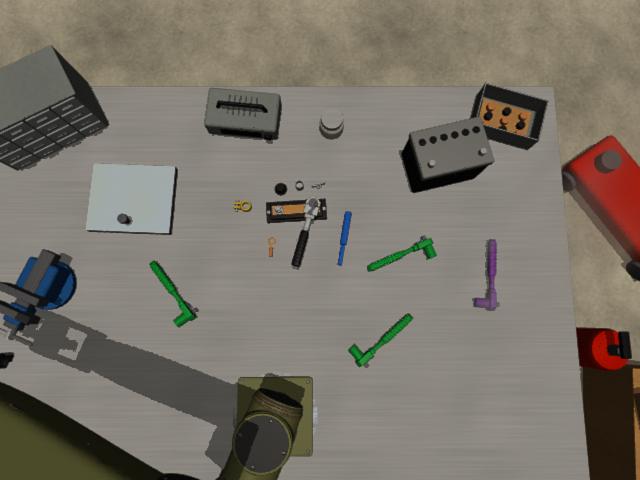

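View pics/side0.png

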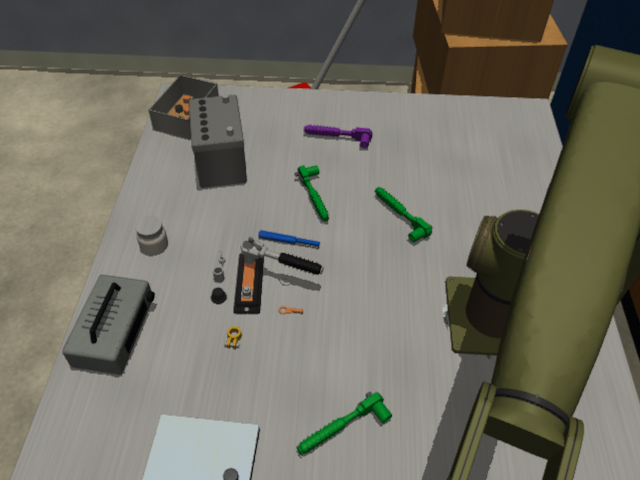

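```bash
cat > h.py <<'E'
import cv2,numpy as np
from rig import ctrl
def cam(n):
    i=ctrl.camera_info(n);R=cv2.Rodrigues(np.array(i["rvec"]))[0];t=np.array(i["tvec"]).ravel()
    return np.array([[i["fx"],0,i["cx"]],[0,i["fy"],i["cy"]],[0,0,1]]),R,t
def ray(n,p):
    K,R,t=cam(n);d=R.T@np.linalg.solve(K,[p[0],p[1],1.]);return -R.T@t,d/np.linalg.norm(d)
def onz(n,p,z):
    c,d=ray(n,p);return (c+d*(z-c[2])/d[2]).round(1)
def tri(pt,ps):
    (a,u),(b,v)=ray("top",pt),ray("side",ps)
    s=np.linalg.lstsq(np.c_[u,-v],b-a,rcond=None)[0];p,q=a+u*s[0],b+v*s[1]
    return ((p+q)/2).round(1),np.linalg.norm(p-q).round(1)
def proj(n,P):
    K,R,t=cam(n);q=K@(R@np.array(P,float)+t);return (q[:2]/q[2]).round(1)
def crop(src,x,y,w,h,k):return cv2.resize(src[y:y+h,x:x+w],None,fx=k,fy=k,interpolation=cv2.INTER_CUBIC)
E
python3 - <<'E'
from h import *
t=cv2.imread("pics/top0.png");s=cv2.imread("pics/side0.png")
cv2.imwrite("pics/c1.png",crop(t,230,175,130,98,6))
cv2.imwrite("pics/c2.png",crop(s,205,225,130,98,6))
def blobs(im,lo,hi,box,nm):
    h=cv2.cvtColor(im,cv2.COLOR_BGR2HSV);m=cv2.inRange(h,lo,hi);z=np.zeros_like(m);x,y,w,g=box;z[y:y+g,x:x+w]=m[y:y+g,x:x+w]
    for c in cv2.findContours(z,0,2)[0]:
        if cv2.contourArea(c)>15: print(nm,cv2.contourArea(c),cv2.minAreaRect(c))
for im,b,n in((t,(230,175,130,98),"top"),(s,(205,225,130,98),"side")):
    blobs(im,(0,0,0),(180,255,55),b,n+" black");blobs(im,(5,100,60),(22,255,255),b,n+" copper")
    blobs(im,(100,120,50),(130,255,255),b,n+" blue")
E
```

```text
top black 268.0 ((299.8113098144531, 248.16036987304688), (8.51635456085205, 36.94998550415039), 15.945395469665527)
top black 237.5 ((286.0, 217.5), (9.0, 38.0), 90.0)
top black 105.5 ((285.562255859375, 205.49610900878906), (9.044851303100586, 39.48545837402344), 86.42366790771484)
top black 102.0 ((317.8451843261719, 209.33248901367188), (20.44790267944336, 15.17562198638916), 85.91438293457031)
top black 94.0 ((280.5, 188.5), (11.0, 11.0), 90.0)
top copper 65.0 ((271.5, 246.0), (18.0, 7.0), 90.0)
top copper 16.5 ((273.11767578125, 210.47059631347656), (9.216353416442871, 3.8805696964263916), 75.96376037597656)
top copper 183.5 ((292.8441162109375, 208.9735107421875), (9.740455627441406, 23.008953094482422), 85.60128784179688)
top blue 220.0 ((343.72698974609375, 237.95632934570312), (6.082634449005127, 53.242801666259766), 9.090277671813965)
side black 157.0 ((217.75, 295.75), (14.849241256713867, 14.142135620117188), 45.0)
side black 798.0 ((249.09901428222656, 284.5098876953125), (25.77146339416504, 59.30421829223633), 5.710593223571777)
side black 397.5 ((299.09637451171875, 263.1789245605469), (43.3895378112793, 11.589699745178223), 16.699241638183594)
side copper 94.0 ((290.5, 309.5), (7.0, 23.0), 90.0)
side copper 38.5 ((246.5, 298.5), (5.0, 11.0), 90.0)
side copper 249.5 ((248.28965759277344, 276.0241394042969), (11.875503540039062, 29.065919876098633), 4.763641834259033)
side blue 300.0 ((288.75201416015625, 238.86399841308594), (60.999942779541016, 7.155418395996094), 10.304847717285156)
```

View pics/c1.png

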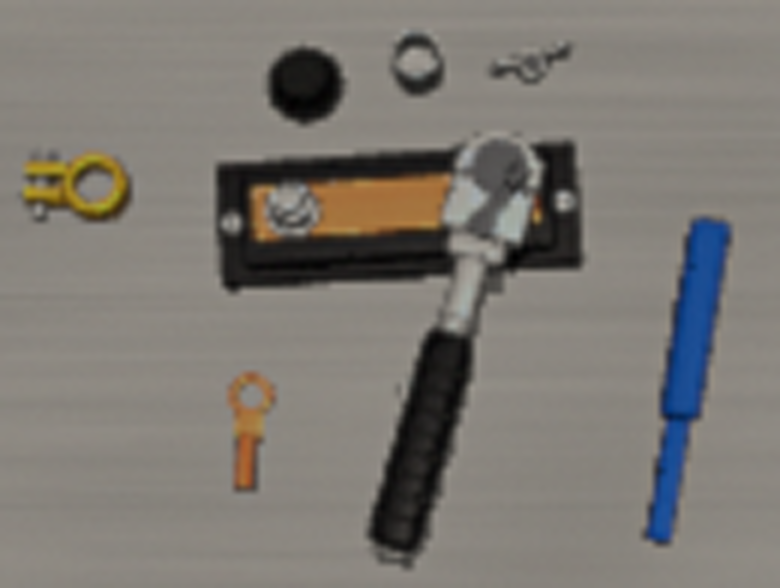

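View pics/c2.png

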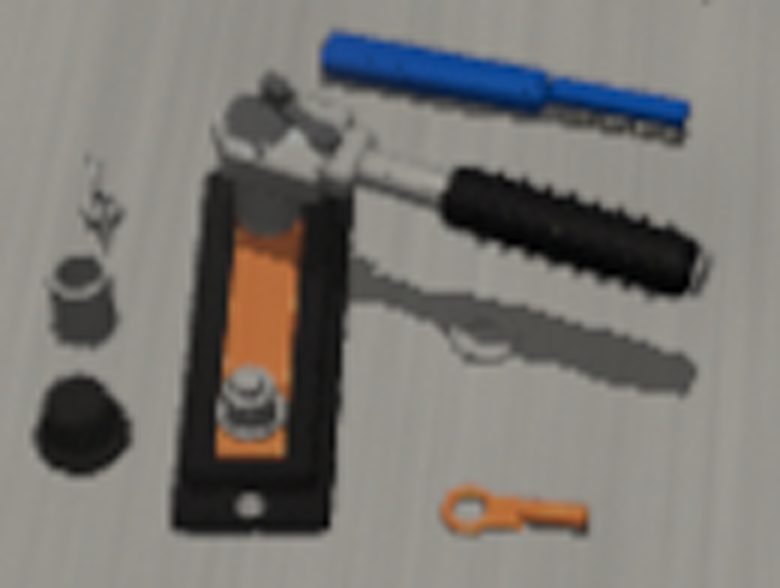

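Run:
```python
from h import *
T=lambda x,y:(230+(x+.5)/6-.5,175+(y+.5)/6-.5);S=lambda x,y:(205+(x+.5)/6-.5,225+(y+.5)/6-.5)
print("studb",tri(T(291,207),S(250,382)),onz("top",T(291,207),48),onz("side",S(250,390),48))
print("head",tri(T(500,165),S(255,118)),onz("top",T(500,165),85),onz("side",S(255,118),85))
print("grip",tri((299.8,248.2),(299.1,263.2)),onz("top",(299.8,248.2),76),onz("side",(299.1,263.2),76))
h1,h2=onz("top",T(230,223),24),onz("top",T(566,200),24);print("screws",h1,h2,np.linalg.norm(h1-h2))
print("screw side",onz("side",S(249,504),24))
print("tab",tri(T(517,175),S(275,88)),onz("top",T(517,175),98),onz("side",S(275,88),98))
print("barend",onz("top",T(253,215),28),onz("side",S(252,457),28))
for n,p,q in(("prot",T(305,82),S(80,415)),("spare",T(418,55),S(80,270))):print(n,tri(p,q))
print("brush",onz("top",T(680,380),10),onz("top",T(710,222),10),onz("top",T(657,540),10))
print("lug",onz("top",T(250,395),5),onz("top",T(245,488),5)); print("washer",onz("side",S(483,340),4))
print("wing",onz("top",T(530,62),10),"clamp",onz("top",T(75,185),9))
```

```text
studb (array([568.6,  -6.4,  46.9]), np.float64(0.8)) [567.9  -6.5  48. ] [568.3  -1.9  48. ]
head (array([ 577.8, -105.7,   85.7]), np.float64(0.7)) [ 578.4 -105.7   85. ] [ 577.7 -106.2   85. ]
grip (array([452. , -69.3,  70.5]), np.float64(0.1)) [451.1 -69.5  76. ] [451.6 -64.9  76. ]
screws [566.  25.  24.] [ 576.8 -136.6   24. ] 161.96048900889377
screw side [565.6  33.9  24. ]
tab (array([ 570.5, -113.6,   95.3]), np.float64(1.0)) [ 570.3 -113.6   98. ] [ 569.5 -111.1   98. ]
barend [568.9  13.5  28. ] [566.8  15.   28. ]
prot (array([638.7,  -9.5,  14.6]), np.float64(0.0))
spare (array([646. , -65.5,  34.3]), np.float64(0.4))
brush [ 491.  -191.1   10. ] [ 569.  -206.7   10. ] [ 413.5 -179.2   10. ]
lug [485.4  16.3   5. ] [440.1  18.1   5. ]
washer [486.3 -64.5   4. ]
wing [ 649.9 -119.4   10. ] clamp [588.8 102.4   9. ]
```

The only ratchet of steel with a black grip is at top (313,207). The look-alikes are green at (175,295), (403,253) and (380,340), and purple at (490,275), so they are out. The crop confirms the black-grip one, standing on the right stud with its tab on the -y side. The free nut, stud_b, is at top (278,209). That puts A at about (576,-106), B at about (569,-6) and the ratchet yaw at about -16°. The measured distance between the studs is 99.7 mm, against 100 given.

carry_out(
  commands="1.5 -3.2 0 -7.5; 3.1 -6.4 0 -15; 4.7 -9.6 0 -22.5; 6.2 -12.8 0 -30; 7.8 -16 0 -37.5; 9.3 -19.2 0 -45; 10.9 -22.4 0 -52.5; 12.4 -25.6 0 -60",
  jaw=0,
  grip_force=100,
)

```text
clock: 0.9
tcp_pos: [315.6, 363.7, 249.8]
tcp_rot: [-1.965, -2.452, 0.001]
ft_force: [0.1, -0.6, 0.1]
finger_gap: -0.001
finger_force: 0.0
```

carry_out(
  commands="1.5 -3.2 -0.5 -7.5; 3.1 -6.4 -1 -15; 4.7 -9.6 -1.5 -22.5; 6.2 -12.8 -2 -30; 7.8 -16 -2.5 -37.5; 9.3 -19.2 -3 -45; 10.9 -22.4 -3.5 -52.5; 12.4 -25.6 -4 -60",
)

```text
clock: 1.7
tcp_pos: [439.5, 107.7, 209.8]
tcp_rot: [-2.927, -1.14, 0.0]
ft_force: [1.1, 0.7, -0.1]
finger_gap: 0.001
finger_force: 0.0
```

carry_out(
  commands="1.5 -3.2 -0.5 -7.5; 3.1 -6.4 -1 -15; 4.7 -9.6 -1.5 -22.5; 6.2 -12.8 -2 -30; 7.8 -16 -3 -37.5; 9.3 -19.2 -4 -45; 10.9 -22.4 -5 -52; 12.4 -25.6 -6 -59",
)

```text
clock: 2.5
tcp_pos: [563.5, -148.2, 149.4]
tcp_rot: [-3.109, 0.449, 0.001]
ft_force: [0.1, 1.1, 0.7]
finger_gap: -0.006
finger_force: 0.0
```

carry_out(
  commands="0 0 -0.8 0; 0 0 -1.6 0; 0 0 -2.4 0; 0 0 -3.2 0; 0 0 -3.9 0; 0 0 -3.9 0; 0 0 -3.9 0; 0 0 -3.9 0",
)

```text
clock: 3.3
tcp_pos: [563.7, -146.8, 111.9]
tcp_rot: [3.11, -0.44, 0.002]
ft_force: [-0.6, 0.0, -0.3]
finger_gap: -0.001
finger_force: 0.0
```

Run:
```python
from h import *
s=ctrl.capture("side")[:,:,::-1];t=ctrl.capture("top")[:,:,::-1]
cv2.imwrite("pics/p1.png",np.hstack([crop(s,205,205,100,100,4),crop(t,265,160,100,100,4)]))
st=ctrl.state();p=st["tcp_pos"];print(p,st["tcp_rot"],proj("side",p),proj("side",p-[0,0,19]))
```

```text
[ 563.75484785 -146.8810416   111.97682467] [ 3.11038963e+00 -4.40226989e-01  1.76967527e-03] [254.4 224.1] [254.9 229.4]
```

View pics/p1.png

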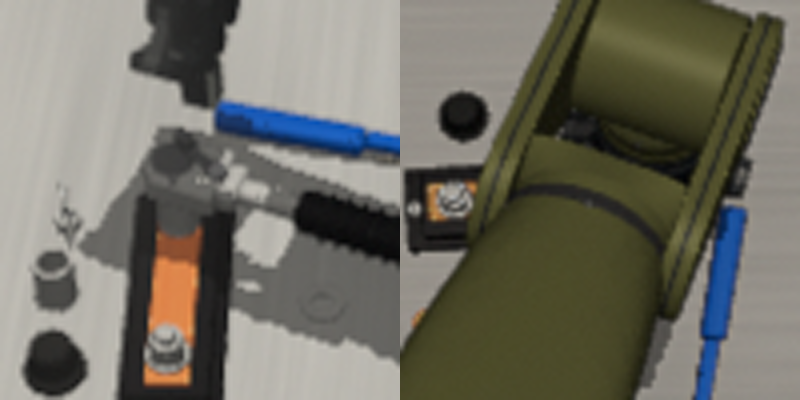

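The side crop shows the fingertips at crop (195,105), which is about z 91. They clear the head and stand on the tab's -y side. Next I lower them slightly and push along the ratchet's +y.

carry_out(
  commands="0 0 -0.3 0; 0.12 0.4 -0.3 0; 0.2 0.7 -0.3 0; 0.28 1 -0.3 0; 0.36 1.25 -0.3 0; 0.42 1.45 -0.3 0; 0.48 1.7 -0.3 0; 0.55 1.92 -0.3 0",
)

```text
clock: 4.2
tcp_pos: [569.2, -128.0, 108.7]
tcp_rot: [3.109, -0.44, 0.001]
ft_force: [0.3, -2.5, 2.2]
finger_gap: -0.005
finger_force: 1.7
```

carry_out(
  commands="0.07 0.24 0 0; 0.14 0.48 0 0; 0.21 0.72 0 0; 0.28 0.96 0 0; 0.32 1.1 0 0; 0.36 1.25 0 0; 0.4 1.4 0 0; 0.4 1.4 0 0",
)

```text
clock: 5.0
tcp_pos: [573.4, -114.5, 109.7]
tcp_rot: [3.109, -0.44, 0.002]
ft_force: [-0.8, -5.9, 5.9]
finger_gap: 0.004
finger_force: 5.2
```

carry_out(
  commands="0.05 0.18 0 0; 0.1 0.36 0 0; 0.14 0.5 0 0; 0.18 0.65 0 0; 0.22 0.8 0 0; 0.22 0.8 0 0; 0.22 0.8 0 0; 0.22 0.8 0 0",
)

```text
clock: 5.8
tcp_pos: [576.9, -106.9, 112.0]
tcp_rot: [3.108, -0.439, 0.007]
ft_force: [-1.6, -5.8, 13.5]
finger_gap: -0.002
finger_force: 9.2
```

Run:
```python
from h import *
s=ctrl.capture("side")[:,:,::-1]
cv2.imwrite("pics/p2.png",crop(s,225,210,70,60,8))
```

```text
(no output)
```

View pics/p2.png

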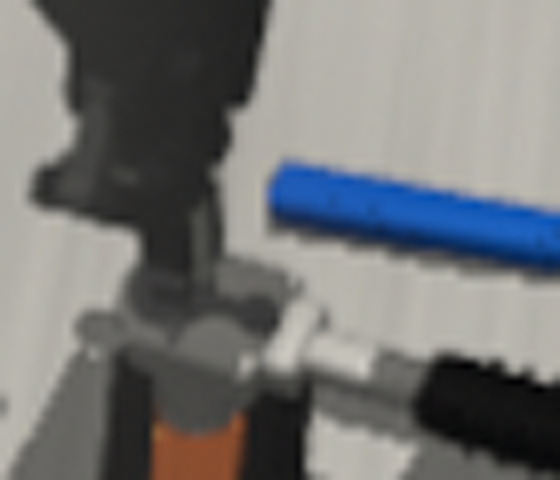

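The head is rolled towards +y at crop (190,330) and its raised side touches the fingertips, while the tab is hidden. I'll lift off and look at the lever.

carry_out(
  commands="0 0 0.3 0; 0 0 1 0; 0 0 2 0; 0 0 3.5 0; -1 -3.5 4 0; -2 -7 4 0; -2.6 -9.5 4 0; -2.6 -9.5 4 0",
)

```text
clock: 6.65
tcp_pos: [548.9, -202.7, 149.6]
tcp_rot: [3.11, -0.445, 0.002]
ft_force: [0.8, 0.0, -0.0]
finger_gap: 0.002
finger_force: 0.0
```

Run:
```python
from h import *
s=ctrl.capture("side")[:,:,::-1]
cv2.imwrite("pics/p3.png",crop(s,230,225,100,65,8))
print(ctrl.state()["tcp_pos"])
```

```text
[ 549.1453453  -201.33634528  149.40717288]
```

View pics/p3.png

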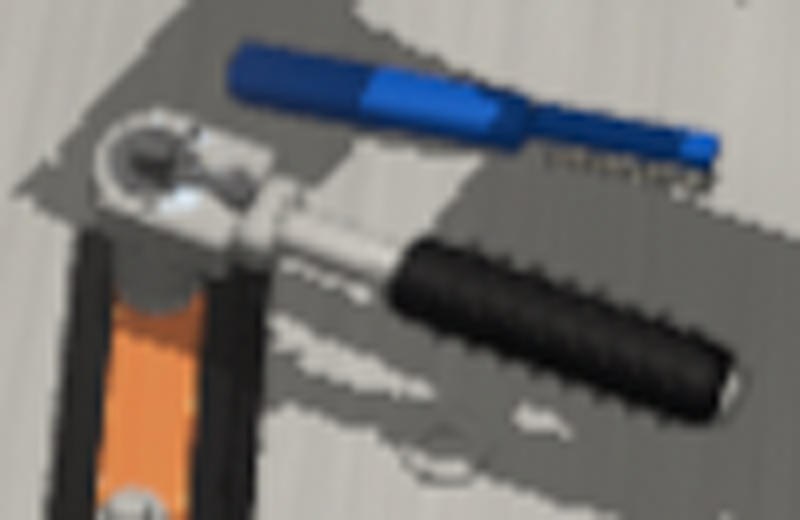

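Run:
```python
from h import *
A=np.array([576.5,-105.8]);
for yaw in(-16,):
  c,s=np.cos(np.radians(yaw)),np.sin(np.radians(yaw))
  f=lambda x,y,z:(proj("side",[A[0]+c*x-s*y,A[1]+s*x+c*y,31+z])-[230,225])*8+3.5
  for a in(-.4,-.2,0,.2,.4):print(a,f(-24.5+26*np.cos(a),26*np.sin(a),62))
  print("head top",f(0,0,54),"pivot",f(-24.5,0,57),"grip",f(-125,0,45),f(-177,0,45))
im=ctrl.capture("side")
```

```text
-0.4 [157.1 117.1]
-0.2 [145.9 127.5]
0 [137.1 139.5]
0.2 [131.5 153.1]
0.4 [129.9 166.7]
head top [143.5 158.7] pivot [220.3 173.9] grip [541.9 290.7] [710.7 338.7]
```

The tab at crop (153,148) and the pivot at about (238,187) put the lever only near mid-travel, and the head's rocking used up the stroke. I'll repeat about 3 mm higher and push further.

carry_out(
  commands="0.9 3.3 -0.5 0; 1.9 6.6 -1.5 0; 1.9 6.6 -2.6 0; 1.9 6.6 -3.65 0; 1.9 6.6 -3.65 0; 2.1 7.3 -3.65 0; 2.25 7.9 -3.65 0; 2.4 8.4 -3.65 0",
)

```text
clock: 7.55
tcp_pos: [573.6, -116.5, 112.6]
tcp_rot: [3.11, -0.441, 0.002]
ft_force: [-0.4, 0.1, -0.3]
finger_gap: -0.001
finger_force: 0.0
```

carry_out(
  commands="0.06 0.2 0 0; 0.12 0.4 0 0; 0.18 0.6 0 0; 0.24 0.8 0 0; 0.29 1 0 0; 0.35 1.2 0 0; 0.4 1.4 0 0; 0.4 1.4 0 0",
)

```text
clock: 8.35
tcp_pos: [577.9, -103.6, 112.7]
tcp_rot: [3.108, -0.44, 0.004]
ft_force: [0.6, -5.2, 4.4]
finger_gap: -0.003
finger_force: 5.0
```

carry_out(
  commands="0.03 0.1 0 0; 0.06 0.2 0 0; 0.09 0.3 0 0; 0.11 0.4 0 0; 0.14 0.5 0 0; 0.14 0.5 0 0; 0.14 0.5 0 0; 0.14 0.5 0 0",
)

```text
clock: 9.15
tcp_pos: [579.1, -98.9, 112.8]
tcp_rot: [3.108, -0.44, 0.003]
ft_force: [-0.6, -5.5, 5.2]
finger_gap: 0.003
finger_force: 5.6
```

carry_out(
  commands="0.03 0.1 0 0; 0.06 0.2 0 0; 0.09 0.3 0 0; 0.11 0.4 0 0; 0.11 0.4 0 0; 0.11 0.4 0 0; 0.11 0.4 0 0; 0.11 0.4 0 0",
)

```text
clock: 9.95
tcp_pos: [580.0, -96.2, 112.7]
tcp_rot: [3.105, -0.439, 0.003]
ft_force: [-1.0, -9.9, 5.1]
finger_gap: 0.001
finger_force: 8.9
```

carry_out(
  commands="0.03 0.1 0 0; 0.06 0.2 0 0; 0.09 0.3 0 0; 0.09 0.3 0 0; 0.09 0.3 0 0; 0.09 0.3 0 0; 0.09 0.3 0 0; 0.09 0.3 0 0",
)

```text
clock: 10.75
tcp_pos: [580.6, -94.2, 112.6]
tcp_rot: [3.104, -0.438, 0.002]
ft_force: [-1.3, -12.5, 4.7]
finger_gap: 0.004
finger_force: 10.2
```

carry_out(
  commands="-0.3 -1 0 0; -0.7 -2.5 0 0; -0.9 -3.2 2 0; -1.3 -4.6 4.5 0; -2 -7 4.5 0; -3 -10.4 4.5 0; -3 -10.4 4.5 0; -3 -10.4 4.5 0",
  jaw=1,
)

```text
clock: 11.55
tcp_pos: [549.8, -194.4, 155.8]
tcp_rot: [-3.109, 0.443, 0.003]
ft_force: [-0.2, -0.2, 0.7]
finger_gap: 0.998
finger_force: 0.0
```

Run:
```python
from h import *
s=ctrl.capture("side")[:,:,::-1];cv2.imwrite("pics/s4.png",s)
cv2.imwrite("pics/p4.png",crop(s,230,225,100,65,8))
```

```text
(no output)
```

View pics/p4.png

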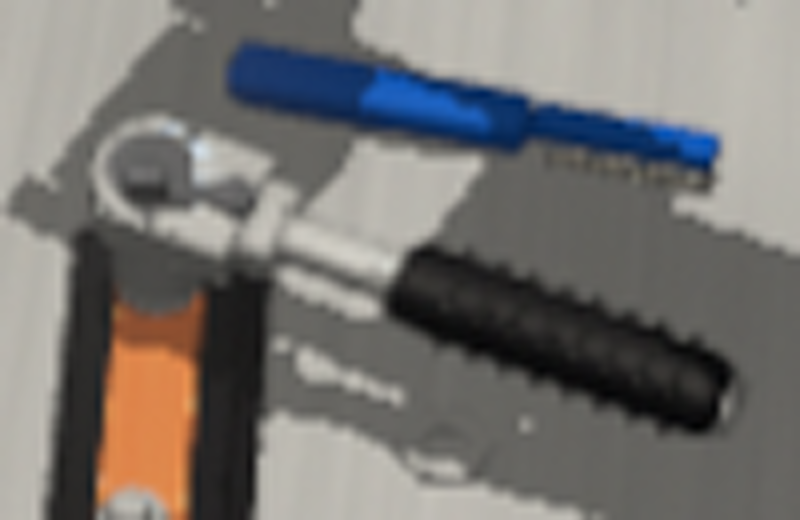

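The lever now runs from (238,190) to the tab at (145,180), which matches the +0.4 prediction of direction (-90,-7), so it is flipped. Next I re-measure the ratchet's yaw.

Run:
```python
from h import *
t=ctrl.capture("top")[:,:,::-1];cv2.imwrite("pics/t4.png",t);s=cv2.imread("pics/s4.png")
def bl(im,x,y,w,g,v=55):
    z=np.zeros(im.shape[:2],np.uint8);m=cv2.inRange(cv2.cvtColor(im,cv2.COLOR_BGR2HSV),(0,0,0),(180,255,v));z[y:y+g,x:x+w]=m[y:y+g,x:x+w]
    z=cv2.morphologyEx(z,2,np.ones((3,3)))
    return [(cv2.contourArea(c),cv2.minAreaRect(c)) for c in cv2.findContours(z,0,2)[0] if cv2.contourArea(c)>80]
print(bl(t,270,215,60,65));print(bl(s,275,240,60,50,45))
```

```text
[(198.5, ((288.5, 218.5), (7.0, 37.0), 90.0))]
[(171.0, ((298.89727783203125, 269.27398681640625), (43.07114791870117, 6.203181743621826), 20.556041717529297)), (90.5, ((302.47943115234375, 264.5548095703125), (38.03837966918945, 3.9793996810913086), 20.556045532226562))]
```

Run:
```python
from h import *
from scipy.optimize import least_squares
S=np.array([576.3,-105.8,31.])
def pts(v):
    u=np.array([-np.cos(v[0])*np.cos(v[1]),-np.sin(v[0])*np.cos(v[1]),-np.sin(v[1])]);n=np.array([-np.cos(v[0])*np.sin(v[1]),-np.sin(v[0])*np.sin(v[1]),np.cos(v[1])])
    return [S+n*45+u*d for d in(72,125,178)]
for c,a in(((299.1,263.2),16.7),((300.3,267.),20.56)):
    def f(v):
        p=[proj("side",q) for q in pts(v)];d=p[2]-p[0]
        return [*(p[1]-c),(np.degrees(np.arctan2(d[1],d[0]))-a)]
    r=least_squares(f,[-.28,.03],diff_step=1e-2);print(np.degrees(r.x),r.fun)
t=cv2.imread("pics/t4.png");cv2.imwrite("pics/p5.png",crop(t,240,170,110,100,5))
```

```text
[-16.29492198   1.71887339] [-1.3        -0.9         0.39327734]
[-19.96582114   1.69212837] [-3.8        -2.2        -0.24583526]
```

View pics/p5.png

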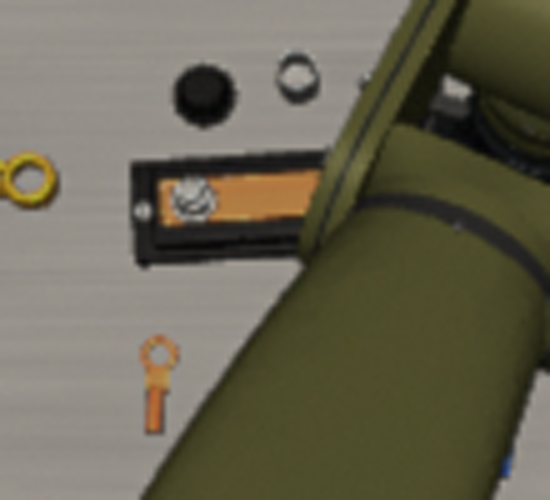

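The picture shows the free nut and the loose things undisturbed. The side view gives a ratchet yaw of about -19.5°. Now I'll grip the head.

carry_out(
  commands="0.5 3 0 -1; 1.1 6 0 -2; 1.6 9.2 0 -3; 1.6 9.2 -2 -3; 1.6 9.2 -4 -3; 1.6 9.2 -6 -3; 1.6 9.2 -8 -3; 1.6 9.2 -8.4 -3",
)

```text
clock: 12.45
tcp_pos: [564.5, -100.8, 69.6]
tcp_rot: [-3.097, 0.519, 0.009]
ft_force: [0.5, -0.1, -0.7]
finger_gap: 0.995
finger_force: 0.0
```

carry_out(
  commands="0 0 0 0; 0 0 0 0; 0 0 0 0; 0 0 0 0; 0 0 0 0; 0 0 0 0; 0 0 0 0; 0 0 0 0",
  jaw=0,
  grip_force=30,
)

```text
clock: 13.25
tcp_pos: [567.7, -102.7, 74.4]
tcp_rot: [-3.098, 0.522, -0.005]
ft_force: [0.1, 1.8, 5.7]
finger_gap: 0.466
finger_force: 31.8
```

carry_out(
  commands="0 0 0 0; 0 0 0 0; 0 0 0.3 0; 0 0 0.8 0; 0 0 1.5 0; 0 0 2.4 0; 0 0 3.4 0; 0 0 4.2 0",
  grip_force=100,
)

```text
clock: 14.05
tcp_pos: [565.6, -102.6, 114.6]
tcp_rot: [3.098, -0.522, -0.003]
ft_force: [-0.6, -0.4, -6.2]
finger_gap: 0.454
finger_force: 102.2
```

carry_out(
  commands="0 0 0 0; -0.1 2 0 0; -0.3 4.5 0 0; -0.5 7 0 0; -0.6 9 0 0; -0.7 9.96 0 0; -0.7 9.96 0 0; -0.7 9.96 0 0",
)

```text
clock: 14.85
tcp_pos: [559.4, -3.5, 114.7]
tcp_rot: [3.097, -0.521, 0.0]
ft_force: [0.1, 0.2, -6.7]
finger_gap: 0.456
finger_force: 102.6
```

Run:
```python
from h import *
s=ctrl.capture("side")[:,:,::-1];cv2.imwrite("pics/s6.png",s)
st=ctrl.state();print(st["tcp_pos"],st["ft_force"],st["ft_torque"],st["joints"])
def bl(im,x,y,w,g,v=50):
    z=np.zeros(im.shape[:2],np.uint8);m=cv2.inRange(cv2.cvtColor(im,cv2.COLOR_BGR2HSV),(0,0,0),(180,255,v));z[y:y+g,x:x+w]=m[y:y+g,x:x+w]
    return [(cv2.contourArea(c),cv2.minAreaRect(c)) for c in cv2.findContours(cv2.morphologyEx(z,3,np.ones((3,3))),0,2)[0] if cv2.contourArea(c)>80]
for b in bl(s,270,240,90,90):print(b)
S=np.array([569,-6.2,73.])
for yaw in(-16,-20,-24):
  v=np.radians(yaw);p=[proj("side",S+[-np.cos(v)*d,-np.sin(v)*d,45]) for d in(72,125,178)];e=p[2]-p[0];print(yaw,p[1],np.degrees(np.arctan2(e[1],e[0])))
```

```text
[559.51919651  -3.76989383 114.7982605 ] [-0.94783588 -0.70083265 -6.22473613] [-0.03199905 -0.07747469  0.04703488] [-1.02435130e-01  5.01892042e-02  1.96850162e+00 -5.87782051e-04
  1.12284961e+00  1.80277674e+00]
(481.0, ((299.6830139160156, 291.2242431640625), (46.81086730957031, 12.564266204833984), 21.03750991821289))
-16 [296.7 284.8] 16.308231335381564
-20 [295.1 287.8] 19.80795363257206
-24 [293.3 290.7] 23.406356725341876
```

carry_out(
  commands="0.1 0.05 -0.5 0; 0.1 0.05 -1.2 0; 0.1 0.05 -1.8 0; 0.1 0.05 -2.2 0; 0.1 0.05 -2.4 0; 0.1 0.05 -2.5 0; 0.1 0.05 -2.6 0; 0.1 0.05 -2.7 0",
)

```text
clock: 15.7
tcp_pos: [560.7, -2.5, 88.1]
tcp_rot: [-3.098, 0.522, -0.001]
ft_force: [-0.3, 0.3, -6.1]
finger_gap: 0.451
finger_force: 102.6
```

carry_out(
  commands="0 0 -0.05 0; 0 0 -0.1 0; 0 0 -0.15 0; 0 0 -0.2 0; 0 0 -0.25 0; 0 0 -0.3 0; 0 0 -0.35 0; 0 0 -0.35 0",
)

```text
clock: 16.5
tcp_pos: [560.5, -2.5, 84.3]
tcp_rot: [-3.098, 0.522, -0.0]
ft_force: [1.3, -0.4, -5.6]
finger_gap: 0.45
finger_force: 102.6
```

carry_out(
  commands="0 0 -0.05 0; 0 0 -0.1 0; 0 0 -0.15 0; 0 0 -0.2 0; 0 0 -0.25 0; 0 0 -0.25 0; 0 0 -0.25 0; 0 0 -0.25 0",
)

```text
clock: 17.3
tcp_pos: [560.6, -2.5, 81.9]
tcp_rot: [-3.098, 0.522, -0.001]
ft_force: [1.8, -0.2, -6.4]
finger_gap: 0.453
finger_force: 102.6
```

carry_out(
  commands="0 0 -0.05 0; 0 0 -0.1 0; 0 0 -0.15 0; 0 0 -0.2 0; 0 0 -0.25 0; 0 0 -0.3 0; 0 0 -0.3 0; 0 0 -0.3 0",
)

```text
clock: 18.1
tcp_pos: [560.8, -2.6, 79.0]
tcp_rot: [-3.098, 0.522, -0.001]
ft_force: [2.3, -0.5, -4.0]
finger_gap: 0.455
finger_force: 102.6
```

carry_out(
  commands="0.05 0 0 0; 0.1 0 -0.05 0; 0.1 0 -0.1 0; 0.1 0 -0.15 0; 0.1 0 -0.2 0; 0.1 0 -0.25 0; 0.1 0 -0.3 0; 0.1 0 -0.3 0",
)

```text
clock: 18.9
tcp_pos: [561.4, -2.5, 75.9]
tcp_rot: [3.098, -0.522, -0.0]
ft_force: [-0.1, -0.2, -1.6]
finger_gap: 0.454
finger_force: 102.8
```

carry_out(
  commands="0 0 -0.05 0; 0 0 -0.1 0; 0 0 -0.15 0; 0 0 -0.2 0; 0 0 -0.2 0; 0 0 -0.2 0; 0 0 -0.2 0; 0 0 -0.2 0",
)

```text
clock: 19.7
tcp_pos: [561.7, -2.5, 74.7]
tcp_rot: [3.098, -0.522, 0.0]
ft_force: [-3.1, -0.1, 4.9]
finger_gap: 0.456
finger_force: 103.7
```

The socket went on directly: z is 74.7, against 74.4 when it was home on A, and contact came only at the end. Now I swing counterclockwise about the socket axis.

carry_out(
  commands="-0.06 -0.04 0 3; -0.08 -0.09 0 6; -0.08 -0.13 0 9; -0.09 -0.18 0 12; -0.09 -0.23 0 15; -0.1 -0.28 0 18; -0.1 -0.32 0 21; -0.1 -0.37 0 24",
)

```text
clock: 20.5
tcp_pos: [561.0, -6.3, 74.6]
tcp_rot: [-3.138, -0.134, -0.002]
ft_force: [-1.8, -0.3, 3.0]
finger_gap: 0.451
finger_force: 102.8
```

Run:
```python
from h import *
st=ctrl.state();print(st["tcp_pos"],st["tcp_rot"],st["ft_force"],st["ft_torque"],st["finger_gap"])
```

```text
[561.0293273   -6.3426527   74.56424808] [-3.13848553e+00 -1.34266442e-01 -1.96601897e-03] [-1.84214073 -0.28839988  2.96361373] [ 3.17584634e-04  4.54923688e-01 -4.66594562e-01] 0.45102072816374983
```

carry_out(
  commands="0.01 -0.09 0 6; 0.03 -0.18 0 12; 0.07 -0.27 0 18; 0.11 -0.36 0 24; 0.15 -0.44 0 30; 0.21 -0.51 0 36; 0.28 -0.58 0 42; 0.35 -0.64 0 48",
)

```text
clock: 21.3
tcp_pos: [564.7, -13.2, 74.6]
tcp_rot: [2.81, 1.402, 0.002]
ft_force: [-1.3, -2.5, 3.4]
finger_gap: 0.455
finger_force: 102.6
```

Run:
```python
from h import *
st=ctrl.state();print(st["tcp_pos"],st["tcp_rot"],st["ft_force"],st["ft_torque"],st["finger_gap"])
```

```text
[564.73868112 -13.16733147  74.57227069] [2.80997983e+00 1.40184867e+00 2.12975996e-03] [-1.30521039 -2.47835638  3.40970571] [-0.32799492  0.30300252 -0.50445125] 0.4548952222295628
```

carry_out(
  commands="0.04 -0.03 0 4; 0.08 -0.05 0 8; 0.13 -0.08 0 11; 0.19 -0.11 0 14; 0.19 -0.11 0 14; 0.19 -0.11 0 14; 0.19 -0.11 0 14; 0.19 -0.11 0 14",
)

```text
clock: 22.1
tcp_pos: [566.7, -14.2, 74.5]
tcp_rot: [2.62, 1.729, 0.002]
ft_force: [0.8, -3.3, 4.2]
finger_gap: 0.446
finger_force: 103.0
```

Run:
```python
from h import *
st=ctrl.state();print(st["tcp_pos"],st["ft_force"],st["ft_torque"])
s=ctrl.capture("side")[:,:,::-1];cv2.imwrite("pics/s7.png",s)
z=np.zeros(s.shape[:2],np.uint8);m=cv2.inRange(cv2.cvtColor(s,cv2.COLOR_BGR2HSV),(0,0,0),(180,255,50));z[240:300,262:330]=m[240:300,262:330]
for c in cv2.findContours(z,0,2)[0]:
  if cv2.contourArea(c)>60:print(cv2.contourArea(c),cv2.minAreaRect(c))
S=np.array([569.3,-6.2,31])
for yaw in(40,50,60,66,72):
  v=np.radians(yaw);p=[proj("side",S+[-np.cos(v)*d,-np.sin(v)*d,45]) for d in(72,125,178)];e=p[2]-p[0];print(yaw,p[1],np.degrees(np.arctan2(e[1],e[0])))
```

```text
[566.69260522 -14.2036634   74.5360517 ] [ 0.76487149 -3.30335979  4.17148922] [-0.78623369 -0.0194207  -0.50538485]
73.5 ((267.5, 272.0), (20.0, 11.0), 90.0)
190.0 ((271.0204162597656, 247.3234100341797), (10.913822174072266, 26.21756362915039), 37.5685920715332)
40 [290.5 255.5] -29.093820916712733
50 [284.5 250.1] -37.800766361632306
60 [277.5 245.6] -47.30737299696225
66 [272.9 243.5] -53.252529047136115
72 [268.  241.7] -59.55045725286895
```

The handle yaw is about 65° in the side view, so it swung about 85° and followed the tool. The torque held steady at 0.5 N m, so the nut is turning. I'll release and retreat.

carry_out(
  commands="0 0 0 0; 0 0 0 0; 0 0 0 0; 0 0 0 0; 0 0 0 0; 0 0 0 0; 0 0 0 0; 0 0 0.5 0",
  jaw=1,
)

```text
clock: 22.95
tcp_pos: [565.2, -13.6, 78.2]
tcp_rot: [-2.621, -1.731, 0.002]
ft_force: [-0.2, 0.1, -0.1]
finger_gap: 1.002
finger_force: 0.0
```

carry_out(
  commands="0 0 1 0; 0 0 3 0; 0 0 6 0; 0 0 10 0; -3 2 14 0; -6 5 16 0; -9 9 16 0; -12 13 16 0",
)

```text
clock: 23.75
tcp_pos: [445.7, 116.9, 241.5]
tcp_rot: [2.622, 1.728, 0.007]
ft_force: [0.1, 0.7, 0.4]
finger_gap: 0.999
finger_force: 0.0
```

carry_out(
  commands="-1 4 0 0; -2 8 0 0; -3 12 0 0; -3 16 0 0; -3 20 0 0; -3 22 0 0; -3 22 0 0; -3 22 0 0",
)

```text
clock: 24.55
tcp_pos: [416.0, 335.9, 239.4]
tcp_rot: [2.62, 1.732, 0.0]
ft_force: [-0.6, 0.7, -0.2]
finger_gap: 1.006
finger_force: 0.0
```

Run:
```python
from h import *
s=ctrl.capture("side")[:,:,::-1];t=ctrl.capture("top")[:,:,::-1]
cv2.imwrite("pics/p6.png",np.hstack([crop(s,205,215,100,120,4),crop(t,255,175,100,120,4)]))
```

```text
(no output)
```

View pics/p6.png

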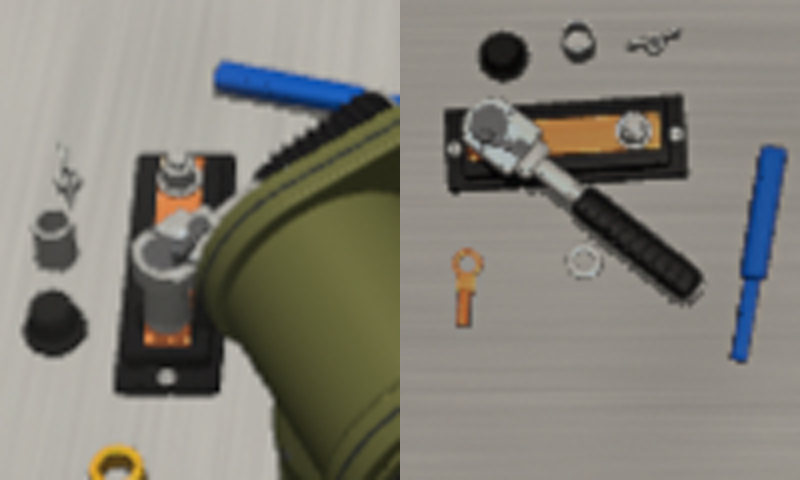

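Run:
```python
from h import *
h=(277.4,205.2);g=(255+(637-400)/4,175+242/4)
print(tri(h,(245.6,277.8)),onz("top",h,85))
a,b=onz("top",h,85),onz("top",g,80);d=b-a;print(b,np.hypot(*d[:2]),np.degrees(np.arctan2(-d[1],-d[0])))
ctrl_state=ctrl.state();print(ctrl_state["dq"].round(3))
```

```text
(array([568.7,  -7.8,  85.2]), np.float64(2.1)) [569.9  -7.9  85. ]
[ 485.5 -109.1   80. ] 131.77556677927814 50.17216082509655
[-0.007 -0.002  0.003  0.002 -0.002  0.002]
```

The final picture shows the ratchet standing on stud_b: head top z is 85, where 85 means home. The first nut is bare, and the loose things are where they were. The resisting torque reached about 0.5 N m by 24° of an 86° swing, so the nut turned at least 50°.

```bash
python3 -c "
from rig import ctrl
print(ctrl.job_done())"
```

```text
the job is handed in; nothing more can be done
None
```

I handed the job in at about 25 s of the 72 s allowed: lever flipped to loosen, ratchet standing fully home on stud_b's nut, and that nut backed off by an estimated 50° or more (45° needed). Nut turn was inferred from swing and torque rather than measured directly; nut_a looked undisturbed, and so did the loose things in the last picture except the clamp, which was only partly in view.

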